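Seat and clamp a film roll on a wrapper's unwind spindle

ROBOT

A 6-joint arm with a two-finger parallel gripper is mounted at the origin on the work surface. World frame = base frame: x ahead of the robot, y to its left, z up, the work surface at z = 0. Lengths are in mm, angles in rad, forces in N, time in s.
With the tool pointing down it reaches from about 300 to 775 mm from the base axis. Payload 14.6 kg.
Tool frame: the origin (TCP) lies at the very end of the fingers, on their centre line; the grasp point (between the pads) lies 19 mm behind it (manip.grip_point_offset is the distance from the TCP to the grasp point, in mm); z points along the fingers, y is the line along which they close (so a half turn about z gives the same grasp; the last joint's range is limited). The gripper opens to 94 mm and grips with 3 to 60 N. Pads are 16 mm wide; open, the fingers measure 119 mm over their backs; the gripper's body (75 mm by 177 mm) begins 78 mm behind the grasp point.
Start: joints at [1.062, 0.3, 1.521, -0, 1.321, -0.067], TCP at [235.158, 497.182, 205.446] pointing down, gripper open.
Joint ranges: [-3.03, 3.03], [-0.79, 2.21], [0.23, 2.52], [-1.04, 4.18], [0, 3.07], [-2.55, 2.55]. Speed limits (rad/s): [2.22, 2.22, 2.57, 3.14, 3.14, 3.14].

INTERFACE

Orientations are given as [roll, pitch, yaw] about the fixed x, y, z axes, in that order (R = Rz(yaw) Ry(pitch) Rx(roll)).
In Python, from cell import telemetry, eyes, manip gives the robot as it stands.
- The arm moves only by the tool play_rows, never from a script. Its arguments are lists of equal length, an entry for each row: "translation": the shift along the world's x, y, z in m, a list of three; "yaw": the turn about the world's z in rad. A call has 1 to 12 rows; each row is the pose to reach, as a shift and turn from the pose commanded when the call began; what a row does not reach only later rows make up. A row lasts 1/8 s, in which the tool goes at most 62.5 mm and 10.7 degrees, less where a joint would pass 70% of its speed; a pose out of reach is approached as far as the arm can. A call with a gripper value outside its range is refused whole. "hand" is the opening, from 0 (shut) to 1 (fully open), set as the call begins (left out, the last holds). The fingers move at their own pace and stop on an object; "force" is the grip in N (left out, the last holds). Time passes only in rows, so rows that repeat a pose let the fingers close. It gives the time, the measured TCP pose, the force, the opening and the grip force at its end, in the units of the state.
- telemetry.read_state(): the state, without advancing time (a new reading comes with each control period).
- eyes.camera(name): name is "side" or "top" or "wrist"; returns a dict with "pixels" (400x640x3 uint8, red, green, blue), "fx", "fy", "cx", "cy" (pixels), "dist_coeffs" ([k1, k2, p1, p2, k3] as OpenCV has them; the pictures are not rectified), "cam_to_world" (4x4, takes a point from camera to world coordinates); the wrist camera has in their place "T_tool_cam" (4x4, takes a point from camera to tool coordinates, whose origin is the TCP and whose axes are the flange's). Camera axes: x right, y up, looking along -z (the intrinsics and any distortion apply to the point x, -y, -z); pixel columns grow to the right and rows downward; lengths in mm; the calibration is good to about 2 mm. A picture is of the moment at which its call begins: read the wrist's pose just before it. There is no depth.
- manip.sign_off(): hands the job in; it is judged then, once.
The state is a dict: "clock": time; "joints": joint angles; "qd": joint speeds; "effort": joint torques, N m; "eef_pos": TCP position; "eef_rot": TCP orientation; "wrist_force": force on the tool from outside, world axes, zero at the start; "moment": the same for the moment, N m; "finger_gap": finger opening in mm; "finger_force": force on a finger pad.
Only numpy, scipy, OpenCV 4.12 (cv2) and the standard library are available. Lean on these libraries where they do the work, as an engineer would, in place of code of your own. Each camera call takes 0.05 s, during which the arm holds its last target. There are 200 camera calls.

TASK

The film roll on the sweets wrapper's spindle is not home yet. Swing the chuck's lock lever back to the green open mark, slide the chuck in so that it pushes the roll until you feel it come up hard against the stop hidden in the blue housing (firmly, but without crushing the paper core), and swing the lever up to the red locked mark with the chuck still tight against the roll. Then press the green reel-ready button fully down, let go, and leave the spare roll, the empty core and the crate of sweets where they stand.

Things in the scene. Friction and masses are not known exactly. Their poses are not given: they have to be found in the camera images.
- unwinder: The film unwind stand, fixed to the table. Origin on the table below the spindle axis; z up, y along the horizontal spindle towards its free end, x away from the robot at yaw 0. Its white side plate stands at y = -150 mm (12 mm thick; x = -110 to 130 mm, 215 mm high; from x = -30 mm on 350 mm high). Spindle: polished steel, 37 mm diameter, axis 135 mm above the table, x = 0.
- spindle_end (a point): Centre of the spindle's free end (black cap): 190 mm along y from the stand's origin, 135 mm above the table.
- housing_rim (a point): Centre of the open mouth of the blue round housing, on the spindle axis at y = -74 mm; 164 mm outside, 156 mm inside diameter, 70 mm deep. It hides the roll's rear end and the rear stop, a 68 mm collar set on the spindle by the last operator: the roll's rear face meets it somewhere between y = -124 and -100 mm of the stand, so it must be felt for. A home roll stands 50 to 74 mm out of the rim.
- idler_end (a point): Free end of the 25 mm idle roller that runs right above the spindle (x = 0, 300 mm above the table, from the plate to y = 236 mm): no vertical gripper can come down on chuck or lever, so come from the -x side of the stand with the tool tilted 30 to 45 degrees. The other two idlers lie beyond: x = 95 mm, 315 mm high; x = 105 mm, 165 mm high; both end at y = 16 mm.
- roll: White film roll, loose on the spindle: 124 mm diameter, 100 mm long, paper core with a 40 mm bore, about 0.6 to 1.1 kg. Origin at its centre; its y axis is its axis and points as the spindle's y (it may spin about it). It starts 10 to 45 mm short of the rear stop. Pushed along, it drags with 1 to 4 N; at the rear stop it stops hard. The core stands up to 80 N; 12 to 25 N is a firm push.
- chuck: Quick-clamp chuck, captive on the spindle. Origin on the spindle axis in its inner, roll-side face; axes as the stand's. Along +y: blue flange (90 mm diameter, 8 mm thick), aluminium hub (56 mm diameter, 40 mm long) with green and red marks, dark lock collar (66 mm diameter, 20 mm long) with the lever. Open it slides with about 3 N friction; locked it is clamped and resists.
- chuck_face (a point): The chuck's origin: middle of the face that pushes the roll. It touches the roll when it lies 50 mm along the roll's y axis from the roll's centre. At the start it is 30 to 75 mm away from the roll.
- collar (a joint): Lock collar angle, rad, about the spindle axis. 0 (end stop): lever at the green open mark, leaning towards the robot (-x of the stand), 80 degrees from upright. 1.05 (end stop): lever at the red locked mark, leaning the same way, 20 degrees from upright. It turns stiffly (about 0.2 N m, more from 0.55 on, where it clamps) and stays where it is left.
- grip (a point): Middle of the free part of the red handle of the lock lever: a bar of 18 mm diameter parallel to the spindle, 92 mm from its axis, from the lever out to 58 mm beyond it along +y. This point is 30 mm from the lever's centre line, 88 mm along +y from the chuck's inner face. The steel lever (12 mm round) runs from collar to handle; with the lever open, fingers beside it can push the chuck along.
- ready_top (a point): Middle of the top of the green reel-ready push button (36 mm diameter), on a grey control box at the robot's side of the stand, behind the low part of the side plate: x = -107, y = -215 mm of the stand, 164 mm above the table when up. It is pressed straight down; its spring needs 1.5 N to start and 5 N at the end of its 6 mm travel, and it comes back up.
- ready (a joint): Travel of the reel-ready button, m: 0 = up, 0.006 = fully down.
- spare_roll: Bystander: a second film roll standing on end, 124 mm diameter, 100 mm high. Origin under its centre.
- empty_core: Bystander: an empty brown paper core standing on end, 50 mm diameter, 100 mm high. Origin under its centre.
- sweets_crate: Bystander: a pale plastic crate of wrapped sweets, 200 x 280 x 100 mm. Origin under its centre.
Things that resemble listed ones, but are neither listed nor needed, are in the scene too. What is shaped like the roll but orange is not meant.

How it is judged:
By the outcome, as a careful person would: the job done as asked, in the order asked, and still so for the second after the job is handed in, with the robot touching nothing.
It also fails if it takes over 53 s, if anything falls off the work surface, if the arm or the gripper's body presses on something with over 40 N, if the wrist force passes 120 N, or if a joint passes its speed limit or range.

## Working session

There is one attempt and no reset: what is moved stays moved. The work goes in short steps, Python scripts to look and compute and a tool call to move; the robot and the scene stay as the last step left them, time stands still between calls to the robot, and variables do not carry over. Pictures are saved under pics/ and viewed, at most 10 in all, crops included, and the job is handed in when it is done.

Besides the shell and the picture viewer there is one more tool, called after "Call:" in YAML: its name, and indented under it one key for each argument. play_rows: Moves the arm, as the interface text tells. Its arguments: {"type":"object","properties":{"translation":{"type":"array","items":{"type":"array","items":{"type":"number"}}},"yaw":{"type":"array","items":{"type":"number"}},"hand":{"type":"number"},"force":{"type":"number"}},"required":["translation","yaw"]}

```bash
mkdir -p pics; ls
python3 - <<'E'
from cell import telemetry, eyes, manip
import cv2,numpy as np
s=telemetry.read_state();print({k:np.round(v,3).tolist() for k,v in s.items()})
for n in("side","top"):
    c=eyes.camera(n);cv2.imwrite(f"pics/{n}0.png",c["pixels"][:,:,::-1]);np.savez(f"{n}0.npz",**c)
    print(n,c["fx"],c["cx"],c["cy"],c["dist_coeffs"],np.round(c["cam_to_world"],3).tolist())
E
```

```text
pics
{'clock': 0.0, 'joints': [1.062, 0.3, 1.522, -0.0, 1.321, -0.067], 'qd': [0.001, -0.0, -0.002, 0.0, -0.001, 0.001], 'effort': [0.001, -53.18, -35.275, 0.071, 0.024, -0.0], 'eef_pos': [235.041, 496.963, 204.905], 'eef_rot': [-3.14, -0.0, 2.7], 'wrist_force': [0.015, -0.194, -0.713], 'moment': [0.034, 0.009, -0.043], 'finger_force': 0.0, 'finger_gap': 93.567}
side 424.9005982490925 326.1283600453312 200.15611041966594 [-0.06233777  0.          0.          0.          0.        ] [[-0.157, -0.737, 0.658, 1265.774], [0.988, -0.109, 0.113, 78.885], [-0.011, 0.667, 0.745, 1137.819], [0.0, 0.0, 0.0, 1.0]]
top 500.48815212820404 323.1194622984307 201.63089442008956 [0.04345653 0.         0.         0.         0.        ] [[-0.026, 0.995, -0.101, 276.808], [-1.0, -0.026, -0.001, -69.634], [-0.004, 0.101, 0.995, 1834.928], [0.0, 0.0, 0.0, 1.0]]
```

View pics/side0.png

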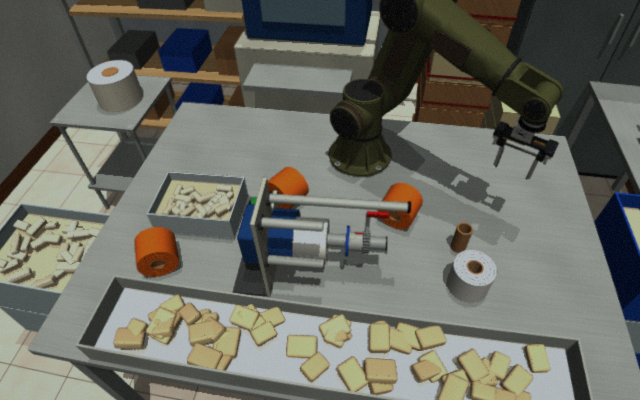

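View pics/top0.png

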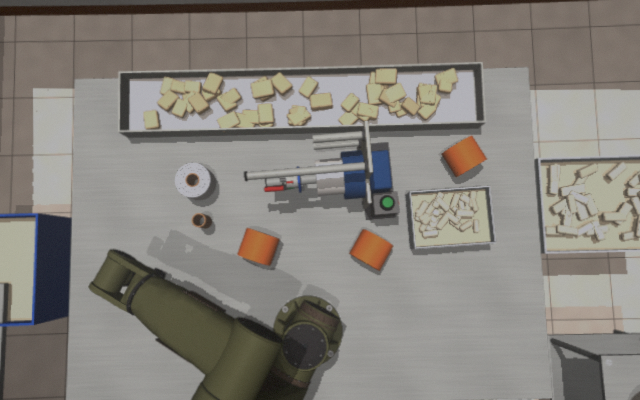

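Side view: the stand is at centre, with the spindle cap at about (387,243), the idler end at (410,207) and the red handle at (378,214). Top view: idler end at (246,176), green button at (387,203), handle at (275,188) and white roll at (333,177). The three orange rolls are decoys. I'll measure with colour masks and rays.

```bash
cat > h.py <<'E'
import numpy as np,cv2
def load(n): return np.load(n,allow_pickle=True)
def ray(c,uv):
    K=np.array([[c["fx"],0,c["cx"]],[0,c["fy"],c["cy"]],[0,0,1]],float)
    p=cv2.undistortPoints(np.array([[uv]],float),K,np.array(c["dist_coeffs"],float))[0,0]
    T=np.array(c["cam_to_world"]);d=T[:3,:3]@np.array([p[0],-p[1],-1.]);return T[:3,3],d/np.linalg.norm(d)
def onz(c,uv,z):
    o,d=ray(c,uv);return o+d*(z-o[2])/d[2]
def cross(c1,a,c2,b):
    o1,d1=ray(c1,a);o2,d2=ray(c2,b)
    s=np.linalg.lstsq(np.c_[d1,-d2],o2-o1,rcond=None)[0];p,q=o1+s[0]*d1,o2+s[1]*d2
    return (p+q)/2,np.linalg.norm(p-q)
def proj(c,P):
    T=np.linalg.inv(np.array(c["cam_to_world"]));v=T[:3,:3]@np.asarray(P,float)+T[:3,3]
    K=np.array([[c["fx"],0,c["cx"]],[0,c["fy"],c["cy"]],[0,0,1]],float)
    return cv2.projectPoints(np.array([[v[0],-v[1],-v[2]]]),np.zeros(3),np.zeros(3),K,np.array(c["dist_coeffs"],float))[0][0,0]
E
python3 - <<'E'
from h import *
s,t=load("side0.npz"),load("top0.npz")
def blobs(c,lo,hi,roi,mn=8):
    h=cv2.cvtColor(c["pixels"],cv2.COLOR_RGB2HSV);m=cv2.inRange(h,lo,hi);z=np.zeros_like(m);x0,y0,x1,y1=roi;z[y0:y1,x0:x1]=m[y0:y1,x0:x1]
    n,l,st,ce=cv2.connectedComponentsWithStats(z)
    return [(st[i].tolist(),ce[i].round(1).tolist()) for i in range(1,n) if st[i][4]>=mn]
for nm,c,roi in(("side",s,(230,180,430,290)),("top",t,(235,130,410,220))):
    print(nm,"green",blobs(c,(45,100,40),(85,255,255),roi))
    print(nm,"red",blobs(c,(0,190,90),(4,255,255),roi),blobs(c,(174,150,60),(180,255,255),roi))
    print(nm,"blue",blobs(c,(105,130,40),(125,255,255),roi))
b=[387,203];print("button",onz(t,b,164))
print("idler",cross(t,(246,176),s,(410,207)))
a=cv2.resize(t["pixels"][130:230,235:410],None,fx=4,fy=4,interpolation=cv2.INTER_CUBIC)
b=cv2.resize(s["pixels"][180:270,235:425],None,fx=4,fy=4,interpolation=cv2.INTER_CUBIC)[:,:700]
b=cv2.resize(s["pixels"][180:245,300:425],(700,364)if 0 else None,fx=3,fy=3,interpolation=cv2.INTER_CUBIC)
o=np.zeros((400+195,700,3),np.uint8);o[:400]=a;o[400:,:375]=b
cv2.imwrite("pics/crop1.png",o[:,:,::-1])
E
```

```text
side green [([250, 197, 7, 8, 38], [252.9, 200.5])]
side red [([368, 212, 21, 4, 74], [378.4, 213.4])] []
side blue [([238, 204, 20, 59, 664], [247.1, 237.1]), ([271, 208, 27, 11, 220], [284.0, 213.2]), ([345, 226, 4, 30, 67], [346.7, 240.8]), ([268, 228, 25, 28, 630], [279.7, 241.3])]
top green [([382, 197, 11, 11, 91], [387.1, 202.0])]
top red [] []
top blue [([373, 151, 18, 38, 564], [381.0, 169.7]), ([344, 156, 18, 7, 71], [352.6, 159.2]), ([345, 171, 19, 4, 37], [353.6, 172.2]), ([298, 176, 2, 8, 14], [298.5, 179.5]), ([346, 182, 19, 8, 74], [355.2, 184.5])]
button [ 436.27101433 -281.51146774  164.        ]
idler (array([518.46164629, 170.48728331, 300.91982587]), np.float64(3.420024254203656))
```

View pics/crop1.png

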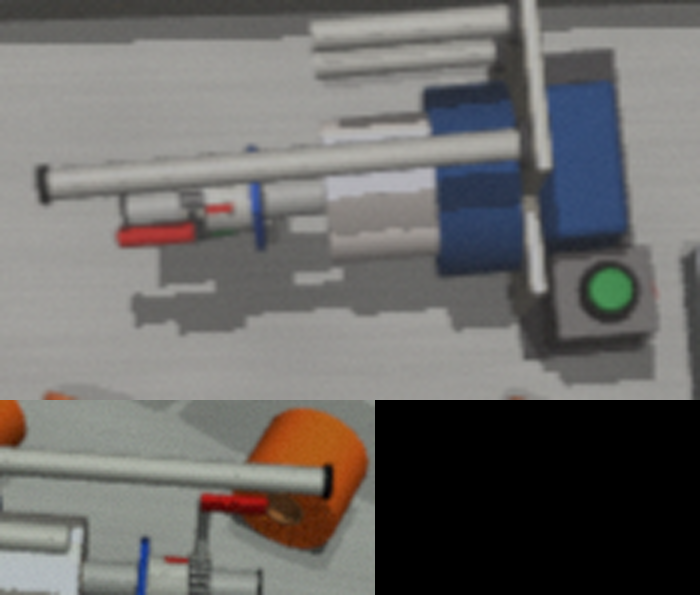

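Run:
```python
from h import *
s,t=load("side0.npz"),load("top0.npz")
bt,be=cross(t,(387.1,202.0),s,(252.9,200.0));print("button",bt,be, onz(t,(387.1,202),164),onz(s,(252.9,200.),164))
B=(onz(t,(387.1,202),164)+bt)/2
I,e=cross(t,(246,176),s,(408.7,207));print("idler",I,e)
for name,a,b in(("outer",(264.7,189.3),(388.7,214)),("inner",(283.5,188.4),(368.2,213)),("mid",(274,188.8),(378.4,213.4)),("cap",(266,181.5),(386.5,244))):print(name,*cross(t,a,s,b))
la,lb=np.array([-107,-215.]),np.array([0,236.])
d=(I-B)[:2];psi=np.arctan2(d[1],d[0])-np.arctan2(*(lb-la)[::-1]);R=np.array([[np.cos(psi),-np.sin(psi)],[np.sin(psi),np.cos(psi)]])
O=((B[:2]-R@la)+(I[:2]-R@lb))/2;print("psi",psi,"O",O,"len",np.hypot(*d),np.hypot(*(lb-la)))
loc=lambda P:np.r_[R.T@(P[:2]-O),P[2]]
m,_=cross(t,(274,188.8),s,(378.4,213.4));print("handle loc",loc(m))
# flange blue line side: and roll front, on axis-ish
for nm,uv,z in(("flange top-cam lower edge",(299.7,191.5),135),("roll front top lower edge",(318,194),135),("housing rim lower edge",(345,198),135)):print(nm,loc(onz(t,uv,z)))
for P in((0,190,135),(0,-74,217),(0,236,300)):
    w=np.r_[R@np.array(P[:2])+O,P[2]];print(P,w.round(1),"top",proj(t,w).round(1),"side",proj(s,w).round(1))
```

```text
button [ 440.61688279 -286.30412038  167.45525242] 9.789695759911574 [ 439.62784126 -281.97574774  164.        ] [ 438.32794468 -292.57186238  164.        ]
idler [518.51868533 168.82557671 300.74873709] 0.08058201950634811
outer [485.31604757 121.40312979 224.91665893] 1.7576526523256468
inner [487.0101069   62.49532513 220.98008646] 5.205884577891909
mid [486.28533341  92.05731252 223.53961007] 3.077691061039134
cap [523.68397859 126.63946718 135.85020662] 0.8592824188545568
psi 0.06156786436721973 O [533.36521134 -64.84548413] len 459.6996165472095 463.51914739307153
handle loc [-37.33660729 159.50228919 223.53961007]
flange top-cam lower edge [-42.25329857  79.18431982 135.        ]
roll front top lower edge [-56.31267245  17.555981   135.        ]
housing rim lower edge [-78.09507393 -73.13333911 135.        ]
(0, 190, 135) [521.7 124.8 135. ] top [266.5 182.1] side [385.7 243.5]
(0, -74, 217) [ 537.9 -138.7  217. ] top [344.1 171.6] side [293.7 219.6]
(0, 236, 300) [518.8 170.7 300. ] top [245.4 175.9] side [409.4 207.4]
```

Stand pose: origin about (533, -65), yaw about 0.06. The handle is near the locked mark, the chuck face is at y≈71.5 and the roll front at y≈17.5. Only translation and yaw can be commanded, so the tool stays vertical. I'll plan around that by keeping the gripper body above or beside the idler.

Call:
play_rows:
  translation:
    - [0,0,0.06]
    - [0,-0.03,0.125]
    - [0.04,-0.09,0.125]
    - [0.08,-0.14,0.125]
    - [0.12,-0.19,0.125]
    - [0.16,-0.24,0.125]
    - [0.2,-0.29,0.125]
    - [0.24,-0.34,0.125]
    - [0.265,-0.38,0.125]
    - [0.2835,-0.4006,0.125]
    - [0.2835,-0.4006,0.125]
    - [0.2835,-0.4006,0.125]
  yaw: [0,0,0.1,0.2,0.3,0.4,0.5,0.5,0.5,0.5,0.5,0.5]
  hand: 0
  force: 20

```text
clock: 1.6
eef_pos: [518.2, 97.1, 330.3]
eef_rot: [3.141, -0.0, -3.083]
wrist_force: [0.0, -0.1, 0.7]
finger_gap: 0.5
finger_force: 0.0
```

Run:
```python
from cell import telemetry, eyes
from h import *
s=telemetry.read_state();w=eyes.camera("wrist");c=eyes.camera("side")
print(np.round(s["eef_pos"],1),np.round(s["eef_rot"],3),np.round(s["joints"],2));print(np.round(w["T_tool_cam"],3).tolist(),w["fx"])
np.savez("side1.npz",**c);print(proj(c,s["eef_pos"]))
o=np.hstack([cv2.resize(w["pixels"],(480,300)),np.zeros((300,0,3),np.uint8)])
o2=cv2.resize(c["pixels"][130:280,260:500],(480,300),interpolation=cv2.INTER_CUBIC)
cv2.imwrite("pics/p2.png",np.vstack([o,o2])[:,:,::-1])
```

```text
[518.2  97.1 330.3] [ 3.141 -0.    -3.083] [ 0.12  0.19  1.38  0.    1.58 -1.51]
[[-0.001, 0.973, 0.229, 66.206], [1.0, 0.001, 0.002, 0.247], [0.001, 0.229, -0.973, -180.967], [0.0, 0.0, 0.0, 1.0]] 276.51279946773326
[382.17739364 196.2974739 ]
```

View pics/p2.png

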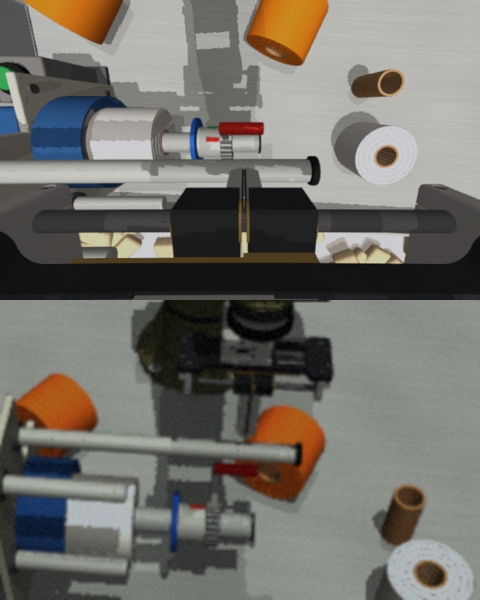

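The wrist view shows the handle at about (242,128) directly robot-side of the tips, with the idler under them. The tip has to pass the idler on its -x side, so I'll shift and then come down above the handle.

Call:
play_rows:
  translation:
    - [-0.02,-0.001,0]
    - [-0.02,-0.001,0]
    - [-0.02,-0.001,-0.04]
    - [-0.02,-0.001,-0.08]
    - [-0.02,-0.001,-0.094]
    - [-0.02,-0.001,-0.094]
  yaw: [0,0,0,0,0,0]

```text
clock: 2.45
eef_pos: [498.9, 95.8, 236.7]
eef_rot: [-3.142, -0.0, -3.083]
wrist_force: [-0.4, 0.4, 0.4]
finger_gap: 0.7
finger_force: 0.0
```

Call:
play_rows:
  translation:
    - [0,0,-0.002]
    - [0,0,-0.004]
    - [0,0,-0.006]
    - [0,0,-0.008]
    - [0,0,-0.01]
    - [0,0,-0.01]
  yaw: [0,0,0,0,0,0]

```text
clock: 3.2
eef_pos: [498.8, 95.6, 226.7]
eef_rot: [3.141, 0.001, -3.083]
wrist_force: [-1.1, 0.5, 1.4]
finger_gap: 0.2
finger_force: 0.7
```

Call:
play_rows:
  translation:
    - [-0.004,0,-0.001]
    - [-0.008,-0.0005,-0.002]
    - [-0.012,-0.0007,-0.003]
    - [-0.015,-0.001,-0.004]
    - [-0.019,-0.001,-0.006]
    - [-0.023,-0.0015,-0.008]
    - [-0.027,-0.0016,-0.011]
    - [-0.031,-0.002,-0.014]
  yaw: [0,0,0,0,0,0,0,0]

```text
clock: 4.2
eef_pos: [467.3, 93.6, 212.3]
eef_rot: [3.142, -0.0, -3.083]
wrist_force: [-0.1, 0.7, 2.3]
finger_gap: 0.9
finger_force: 1.5
```

```bash
cat > look.py <<'E'
import sys
from cell import telemetry, eyes
from h import *
def handle(cols=((0,190,90),(5,255,255))):
    s,t=eyes.camera("side"),eyes.camera("top")
    st=telemetry.read_state();w=eyes.camera("wrist")
    o=np.vstack([cv2.resize(w["pixels"][:300],(640,300)),cv2.resize(s["pixels"][150:270,250:450],(500,300),interpolation=cv2.INTER_CUBIC) if 0 else np.hstack([cv2.resize(s["pixels"][150:270,260:420],(400,300)),cv2.resize(t["pixels"][140:230,240:312],(240,300))])])
    cv2.imwrite(f"pics/{sys.argv[1]}.png",o[:,:,::-1]);print(np.round(st["eef_pos"],1),np.round(st["wrist_force"],1))
handle()
E
python3 look.py p3
```

```text
[467.1  93.6 212.2] [-0.2 -0.5 -0.2]
```

View pics/p3.png

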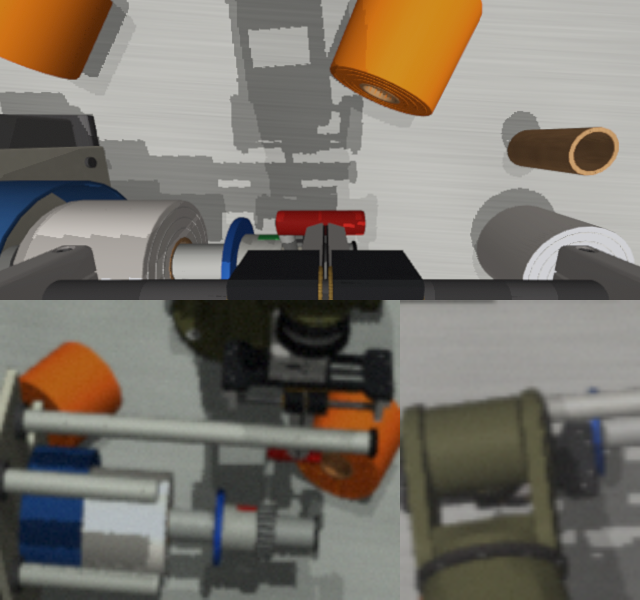

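```bash
cat > th.py <<'E'
from cell import telemetry, eyes
from h import *
from scipy.spatial.transform import Rotation as Ro
O=np.array([533.4,-64.8]);psi=.06;R=np.array([[np.cos(psi),-np.sin(psi)],[np.sin(psi),np.cos(psi)]])
def loc(P): return np.r_[R.T@(np.asarray(P)[:2]-O),P[2]]
st=telemetry.read_state();w=dict(eyes.camera("wrist"))
T=np.eye(4);T[:3,:3]=Ro.from_euler("xyz",st["eef_rot"]).as_matrix();T[:3,3]=st["eef_pos"];w["cam_to_world"]=T@np.array(w["T_tool_cam"])
m=cv2.inRange(cv2.cvtColor(w["pixels"],cv2.COLOR_RGB2HSV),(0,200,60),(4,255,255))|cv2.inRange(cv2.cvtColor(w["pixels"],cv2.COLOR_RGB2HSV),(176,200,60),(180,255,255))
n,l,s,c=cv2.connectedComponentsWithStats(m);i=1+np.argmax(s[1:,4]);print("bbox",s[i].tolist())
ys,xs=np.where(l==i);x0,y0,bw,bh,_=s[i]
print("TCP loc",loc(st["eef_pos"]).round(1),"F",np.round(st["wrist_force"],1))
for nm,u in(("left",x0+2),("l+8",x0+8),("right",x0+bw-3)):
    v=ys[xs==u];uv=(u,(v.min()+v.max())/2);o,d=ray(w,uv);ol=loc(o);dl=np.r_[R.T@d[:2],d[2]]
    a=np.array([ol[0],ol[2]-135]);b=np.array([dl[0],dl[2]]);k=np.roots([b@b,2*a@b,a@a-92**2]);
    for kk in sorted(np.real(k)): P=ol+kk*dl;print(nm,uv,len(v),P.round(1),"theta",np.degrees(np.arctan2(-P[0],P[2]-135)).round(1))
E
python3 th.py
```

```text
bbox [276, 211, 89, 23, 1582]
TCP loc [-56.4 162.1 212.3] F [-0.2  0.1  0.3]
left (np.int32(278), np.float64(222.5)) 22 [-62.7 128.  202.3] theta 43.0
left (np.int32(278), np.float64(222.5)) 22 [-13.1  99.5  43.9] theta 171.8
l+8 (np.int32(284), np.float64(222.0)) 23 [-63.  132.3 202.1] theta 43.2
l+8 (np.int32(284), np.float64(222.0)) 23 [-13.8 107.5  44. ] theta 171.4
right (np.int32(362), np.float64(222.0)) 21 [-62.9 188.6 202.2] theta 43.1
right (np.int32(362), np.float64(222.0)) 21 [-13.5 210.3  44. ] theta 171.6
```

Call:
play_rows:
  translation:
    - [-0.005,0,-0.004]
    - [-0.0105,-0.0005,-0.0095]
    - [-0.016,-0.001,-0.016]
    - [-0.0205,-0.001,-0.0225]
    - [-0.0245,-0.0015,-0.03]
    - [-0.0275,-0.0015,-0.037]
    - [-0.03,-0.002,-0.0445]
    - [-0.032,-0.002,-0.051]
    - [-0.0325,-0.002,-0.053]
    - [-0.0325,-0.002,-0.054]
  yaw: [0,0,0,0,0,0,0,0,0,0]

```text
clock: 5.65
eef_pos: [435.4, 91.6, 159.2]
eef_rot: [3.142, 0.001, -3.083]
wrist_force: [-8.3, -0.7, 19.7]
finger_gap: 0.4
finger_force: 9.5
```

```bash
python3 th.py
```

```text
bbox [276, 216, 89, 23, 1369]
TCP loc [-88.4 162.  159.2] F [-8.3 -0.7 19.7]
left (np.int32(278), np.float64(227.0)) 21 [-91.  127.7 148.4] theta 81.6
left (np.int32(278), np.float64(227.0)) 21 [-64.9 113.4  69.7] theta 135.2
l+8 (np.int32(284), np.float64(227.0)) 23 [-91.  132.  148.4] theta 81.6
l+8 (np.int32(284), np.float64(227.0)) 23 [-64.8 119.6  69.7] theta 135.2
right (np.int32(362), np.float64(227.0)) 21 [-91.  188.8 148.7] theta 81.4
right (np.int32(362), np.float64(227.0)) 21 [-64.5 199.7  69.4] theta 135.5
```

θ≈81°, against the open stop with about 20 N over 1 mm, so the arm is stiff. Now I'll straddle the lever between collar and handle.

Call:
play_rows:
  translation:
    - [0,0,0.02]
    - [0,0,0.037]
    - [0.013,-0.015,0.037]
    - [0.0262,-0.03,0.037]
    - [0.0262,-0.03,0.037]
    - [0.0262,-0.03,0.02]
    - [0.0262,-0.03,-0.01]
    - [0.0262,-0.03,-0.03]
    - [0.0262,-0.03,-0.03]
  yaw: [0,0,0,0,0,0,0,0,0]
  hand: 0.43

```text
clock: 6.82
eef_pos: [460.5, 61.5, 127.0]
eef_rot: [3.142, -0.003, -3.084]
wrist_force: [1.1, 0.0, 0.2]
finger_gap: 40.7
finger_force: 0.0
```

```bash
python3 look.py p4; python3 th.py
```

```text
[461.5  61.5 128.8] [-0.1 -0.2  0.7]
bbox [321, 190, 109, 28, 2912]
TCP loc [-64.  130.4 129.2] F [-1.1  0.2 -0.4]
left (np.int32(323), np.float64(203.0)) 27 [-91.2 129.2 146.8] theta 82.7
left (np.int32(323), np.float64(203.0)) 27 [-76.  128.6  83.2] theta 124.3
l+8 (np.int32(329), np.float64(203.0)) 27 [-91.2 132.9 146.8] theta 82.6
l+8 (np.int32(329), np.float64(203.0)) 27 [-76.  133.7  83.2] theta 124.3
right (np.int32(427), np.float64(203.0)) 23 [-91.2 192.1 147.2] theta 82.4
right (np.int32(427), np.float64(203.0)) 23 [-75.7 216.3  82.7] theta 124.7
```

View pics/p4.png

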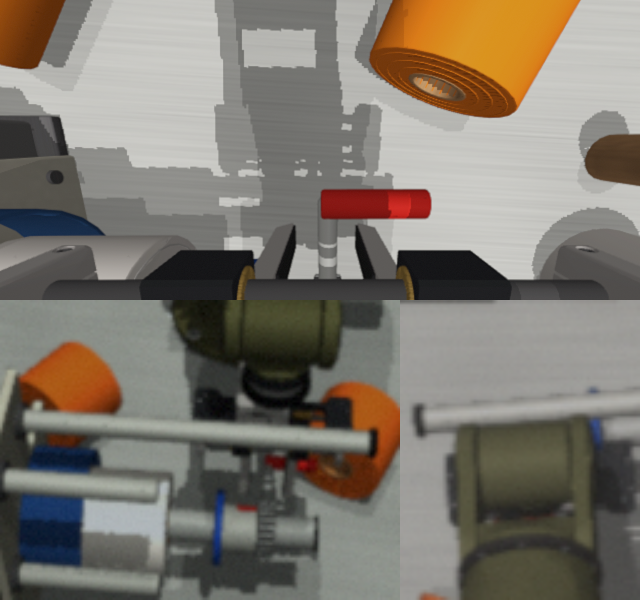

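The lever (col 328) sits between the fingers (295 and 356). I'll close on it.

Call:
play_rows:
  translation:
    - [0,0.0015,0]
    - [0,0.0015,0]
    - [0,0.0015,0]
    - [0,0.0015,0]
    - [0,0.0015,0]
    - [0,0.0015,0]
  yaw: [0,0,0,0,0,0]
  hand: 0
  force: 25

```text
clock: 7.78
eef_pos: [461.4, 63.1, 128.6]
eef_rot: [-3.142, 0.0, -3.083]
wrist_force: [-0.5, 0.1, 2.5]
finger_gap: 11.4
finger_force: 25.0
```

Call:
play_rows:
  translation:
    - [0.0002,-0.004,0]
    - [0.0005,-0.009,0]
    - [0.0008,-0.014,0]
    - [0.0011,-0.019,0]
    - [0.0014,-0.024,0]
    - [0.0017,-0.029,0]
    - [0.002,-0.034,0]
    - [0.0023,-0.039,0]
    - [0.0025,-0.042,0]
    - [0.0027,-0.045,0]
    - [0.0029,-0.048,0]
    - [0.003,-0.05,0]
  yaw: [0,0,0,0,0,0,0,0,0,0,0,0]

```text
clock: 9.28
eef_pos: [464.4, 12.9, 128.5]
eef_rot: [-3.142, 0.0, -3.083]
wrist_force: [0.6, 2.4, 5.0]
finger_gap: 11.5
finger_force: 25.0
```

Call:
play_rows:
  translation:
    - [0.0002,-0.003,0]
    - [0.0004,-0.006,0]
    - [0.0005,-0.009,0]
    - [0.0007,-0.012,0]
    - [0.0009,-0.015,0]
    - [0.0011,-0.018,0]
  yaw: [0,0,0,0,0,0]

```text
clock: 10.02
eef_pos: [465.5, -4.8, 128.5]
eef_rot: [3.141, 0.0, -3.083]
wrist_force: [0.7, 7.1, 5.1]
finger_gap: 11.0
finger_force: 25.0
```

Force rose from 2.4 N to 7.1 N, so the chuck now pushes the roll. I'll feel for the stop in small steps.

Call:
play_rows:
  translation:
    - [0.0001,-0.0015,0]
    - [0.0001,-0.0015,0]
  yaw: [0,0]

```text
clock: 10.28
eef_pos: [465.6, -6.4, 128.5]
eef_rot: [3.141, 0.0, -3.083]
wrist_force: [1.5, 3.9, 5.6]
finger_gap: 11.1
finger_force: 25.0
```

Call:
play_rows:
  translation:
    - [0.0001,-0.0015,0]
    - [0.0001,-0.002,0]
  yaw: [0,0]

```text
clock: 10.52
eef_pos: [465.7, -8.3, 128.5]
eef_rot: [3.141, 0.0, -3.083]
wrist_force: [-0.0, 5.4, 5.7]
finger_gap: 10.9
finger_force: 25.0
```

Call:
play_rows:
  translation:
    - [0.0001,-0.001,0]
    - [0.0001,-0.002,0]
  yaw: [0,0]

```text
clock: 10.78
eef_pos: [465.8, -10.1, 128.5]
eef_rot: [3.141, 0.0, -3.083]
wrist_force: [0.7, 12.9, 5.7]
finger_gap: 11.4
finger_force: 25.0
```

Call:
play_rows:
  translation:
    - [0,-0.0005,0]
    - [0,-0.0005,0]
  yaw: [0,0]

```text
clock: 11.02
eef_pos: [465.8, -10.0, 128.5]
eef_rot: [3.14, 0.0, -3.083]
wrist_force: [1.3, 10.8, 6.1]
finger_gap: 11.4
finger_force: 25.0
```

Call:
play_rows:
  translation:
    - [0,-0.0007,0]
    - [0,-0.0007,0]
  yaw: [0,0]

```text
clock: 11.28
eef_pos: [465.8, -10.1, 128.5]
eef_rot: [3.139, 0.0, -3.083]
wrist_force: [1.2, 16.8, 5.3]
finger_gap: 11.3
finger_force: 25.0
```

Call:
play_rows:
  translation:
    - [0,-0.0005,0]
    - [0,-0.0005,0]
    - [0,-0.0005,0]
  yaw: [0,0,0]

```text
clock: 11.65
eef_pos: [465.8, -10.1, 128.5]
eef_rot: [3.138, 0.0, -3.083]
wrist_force: [1.3, 21.6, 6.9]
finger_gap: 11.3
finger_force: 25.0
```

Run:
```python
from cell import telemetry,eyes
from h import *
ss=[telemetry.read_state() for _ in range(3)]
print([np.round(s["wrist_force"],1).tolist() for s in ss],np.round(ss[0]["moment"],2),np.round(ss[0]["eef_pos"],1))
c=eyes.camera("side");np.savez("side5.npz",**c);s0=load("side0.npz")
for k in (s0,c):
    m=cv2.inRange(cv2.cvtColor(k["pixels"],cv2.COLOR_RGB2HSV),(105,130,40),(125,255,255));n,l,st,ce=cv2.connectedComponentsWithStats(m[180:280,230:420])
    print([(st[i].tolist(),ce[i].round(1).tolist()) for i in range(1,n) if st[i][4]>15])
cv2.imwrite("pics/p5.png",cv2.resize(c["pixels"][170:290,240:400],(800,600),interpolation=cv2.INTER_CUBIC)[:,:,::-1])
```

```text
[[1.3, 21.6, 6.9], [1.3, 21.6, 6.9], [1.3, 21.6, 6.9]] [ 3.91 -0.2  -0.  ] [465.8 -10.1 128.5]
[([8, 24, 20, 59, 664], [17.1, 57.1]), ([41, 28, 27, 11, 220], [54.0, 33.2]), ([115, 46, 4, 30, 67], [116.7, 60.8]), ([38, 48, 25, 28, 630], [49.7, 61.3])]
[([8, 24, 20, 60, 664], [17.0, 57.0]), ([41, 28, 27, 11, 222], [54.0, 33.2]), ([90, 45, 5, 29, 70], [91.5, 61.2]), ([38, 48, 25, 28, 633], [49.8, 61.4])]
```

View pics/p5.png

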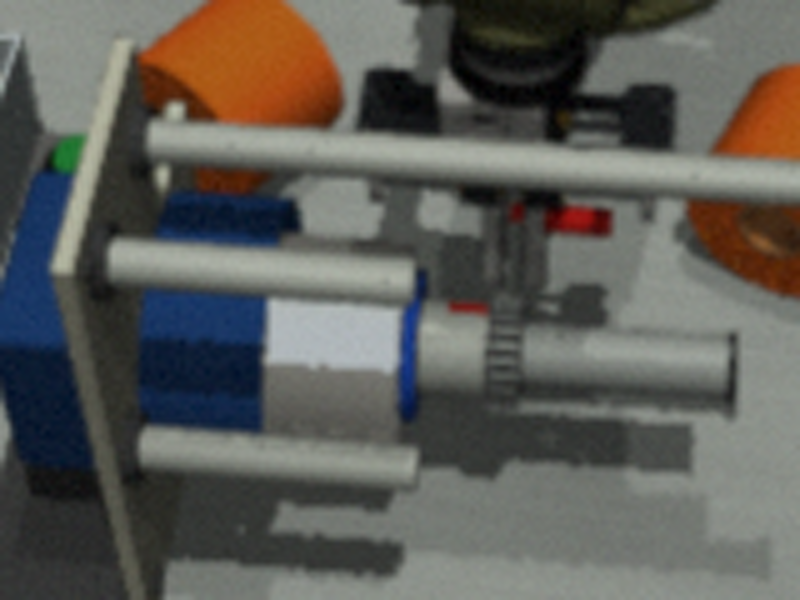

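The flange is against the roll and about 21 N shows no further motion, so the roll is home. Next I'll lift the gripped lever along its arc while holding the push.

Call:
play_rows:
  translation:
    - [0.0005,0,0.004]
    - [0.0015,0.0001,0.0075]
    - [0.003,0.0002,0.011]
    - [0.0045,0.0003,0.0145]
    - [0.006,0.0004,0.018]
    - [0.0072,0.0004,0.021]
  yaw: [0,0,0,0,0,0]

```text
clock: 12.45
eef_pos: [471.6, -9.7, 147.8]
eef_rot: [3.137, -0.004, -3.083]
wrist_force: [1.1, 19.9, -10.0]
finger_gap: 11.6
finger_force: 25.0
```

```bash
python3 th.py
```

```text
bbox [319, 198, 114, 29, 3223]
TCP loc [-58.4  58.7 147.8] F [  1.1  19.9 -10. ]
left (np.int32(321), np.float64(212.0)) 29 [-82.6  56.2 175.5] theta 63.9
left (np.int32(321), np.float64(212.0)) 29 [-51.1  54.7  58.5] theta 146.2
l+8 (np.int32(327), np.float64(212.0)) 29 [-82.6  59.7 175.6] theta 63.8
l+8 (np.int32(327), np.float64(212.0)) 29 [-51.1  60.8  58.5] theta 146.2
right (np.int32(430), np.float64(212.0)) 23 [-82.5 118.7 175.8] theta 63.7
right (np.int32(430), np.float64(212.0)) 23 [-50.7 165.1  58.2] theta 146.5
```

Call:
play_rows:
  translation:
    - [0.001,0,0.003]
    - [0.002,0.0001,0.0055]
    - [0.003,0.0002,0.008]
    - [0.004,0.0002,0.0105]
    - [0.004,0.0002,0.0105]
  yaw: [0,0,0,0,0]

```text
clock: 13.12
eef_pos: [476.1, -9.5, 158.3]
eef_rot: [3.137, -0.003, -3.083]
wrist_force: [3.7, 19.2, -8.6]
finger_gap: 11.6
finger_force: 25.0
```

```bash
python3 th.py
```

```text
bbox [319, 206, 115, 30, 3310]
TCP loc [-53.9  58.6 158.3] F [ 3.7 19.2 -8.6]
left (np.int32(321), np.float64(220.0)) 29 [-74.3  56.2 189.2] theta 53.9
left (np.int32(321), np.float64(220.0)) 29 [-32.   54.4  48.8] theta 159.6
l+8 (np.int32(327), np.float64(220.5)) 30 [-74.1  59.6 189.5] theta 53.7
l+8 (np.int32(327), np.float64(220.5)) 30 [-31.4  61.   48.5] theta 160.1
right (np.int32(431), np.float64(220.0)) 25 [-74.2 118.4 189.4] theta 53.7
right (np.int32(431), np.float64(220.0)) 25 [-31.6 174.9  48.6] theta 159.9
```

Call:
play_rows:
  translation:
    - [0.0007,0,0.002]
    - [0.0015,0.0001,0.004]
    - [0.0015,0.0001,0.004]
  yaw: [0,0,0]

```text
clock: 13.55
eef_pos: [477.6, -9.4, 162.1]
eef_rot: [3.137, -0.003, -3.083]
wrist_force: [4.6, 19.8, -11.3]
finger_gap: 11.5
finger_force: 25.0
```

Call:
play_rows:
  translation:
    - [0,0,0]
    - [0,0,0]
    - [0,0,0]
    - [0,0,0.02]
    - [0,0,0.056]
    - [0,0,0.056]
    - [-0.03,0.005,0.056]
    - [-0.054,0.02,0.056]
    - [-0.054,0.02,0.056]
  yaw: [0,0,0,0,0,0,0,0,0]
  hand: 0.4

```text
clock: 14.68
eef_pos: [423.6, 8.9, 219.6]
eef_rot: [-3.141, -0.0, -3.083]
wrist_force: [-0.0, 0.4, 0.3]
finger_gap: 37.7
finger_force: 0.0
```

```bash
python3 th.py
```

```text
bbox [293, 256, 67, 21, 1284]
TCP loc [-105.2   80.2  219.6] F [-0.   0.4  0.3]
left (np.int32(295), np.float64(266.5)) 18 [-69.7  55.7 195. ] theta 49.3
left (np.int32(295), np.float64(266.5)) 18 [ 5.4 37.4 43.2] theta -176.7
l+8 (np.int32(301), np.float64(265.5)) 20 [-70.3  60.5 194.4] theta 49.8
l+8 (np.int32(301), np.float64(265.5)) 20 [ 3.9 45.8 43.1] theta -177.6
right (np.int32(357), np.float64(269.5)) 12 [-68.  105.6 197. ] theta 47.7
right (np.int32(357), np.float64(269.5)) 12 [  9.9 124.4  43.5] theta -173.8
```

Call:
play_rows:
  translation:
    - [0,0,0]
    - [0,0,-0.015]
    - [0,0,-0.031]
    - [0.008,0,-0.031]
    - [0.017,0.001,-0.031]
    - [0.02,0.001,-0.028]
    - [0.023,0.0005,-0.0255]
    - [0.026,0.0005,-0.0225]
    - [0.029,0.0005,-0.02]
  yaw: [0,0,0,0,0,0,0,0,0]
  hand: 0

```text
clock: 15.85
eef_pos: [452.4, 9.3, 201.2]
eef_rot: [3.141, -0.004, -3.083]
wrist_force: [-18.3, -0.3, 17.2]
finger_gap: 0.1
finger_force: 9.4
```

```bash
python3 th.py
```

```text
bbox [324, 267, 3, 9, 13]
TCP loc [-76.4  78.9 201.2] F [-18.3  -0.3  17.2]
left (np.int32(326), np.float64(273.0)) 1 [-52.8  79.4 210.3] theta 35.0
left (np.int32(326), np.float64(273.0)) 1 [31.1 79.6 48.4] theta -160.3Traceback (most recent call last):
  File "th.py", line 13, in <module>
    v=ys[xs==u];uv=(u,(v.min()+v.max())/2);o,d=ray(w,uv);ol=loc(o);dl=np.r_[R.T@d[:2],d[2]]
                       ~~~~~^^
    return umr_minimum(a, axis, None, out, keepdims, initial, where)
ValueError: zero-size array to reduction operation minimum which has no identity
```

```bash
cat > sd.py <<'E'
from h import *
from cell import eyes
O=np.array([533.4,-64.8]);psi=.06;R=np.array([[np.cos(psi),-np.sin(psi)],[np.sin(psi),np.cos(psi)]])
import sys
c=eyes.camera("side");p=c["pixels"]
m=cv2.inRange(cv2.cvtColor(p,cv2.COLOR_RGB2HSV),(0,190,70),(4,255,255));z=np.zeros_like(m);z[180:240,320:380]=m[180:240,320:380]
n,l,s,ce=cv2.connectedComponentsWithStats(z)
for i in range(1,n):
  if s[i][4]>5:
    o,d=ray(c,ce[i]);ol=np.r_[R.T@(o[:2]-O),o[2]];dl=np.r_[R.T@d[:2],d[2]]
    a=np.array([ol[0],ol[2]-135]);b=dl[[0,2]];k=np.roots([b@b,2*a@b,a@a-92**2]);print(s[i].tolist(),ce[i].round(1),[(ol+kk*dl).round(1).tolist() for kk in k])
if len(sys.argv)>1: cv2.imwrite(f"pics/{sys.argv[1]}.png",cv2.resize(p[160:260,300:420],(720,600),interpolation=cv2.INTER_CUBIC)[:,:,::-1])
E
python3 sd.py p6
```

```text
[342, 208, 20, 5, 79] [351.4 210.1] [[-79.5, 84.1, 181.3], [-58.0, 84.6, 206.4]]
```

View pics/p6.png

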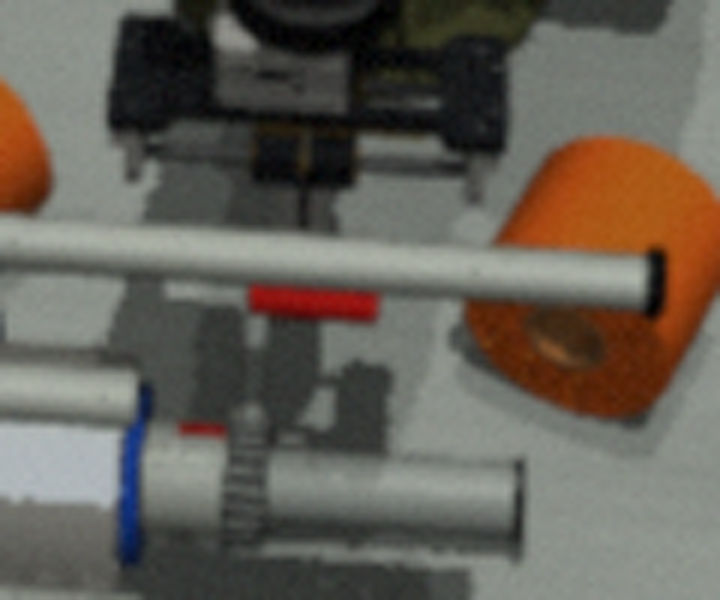

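The handle is at about 39° and rising; the upward force is friction from it climbing along the finger. I'll raise the tip a little faster.

Call:
play_rows:
  translation:
    - [0,0,0.002]
    - [0.003,0,0.005]
    - [0.0065,0,0.008]
    - [0.01,-0.0003,0.0105]
    - [0.013,-0.0005,0.012]
    - [0.0165,-0.0005,0.014]
    - [0.02,-0.0005,0.016]
  yaw: [0,0,0,0,0,0,0]

```text
clock: 16.82
eef_pos: [473.6, 8.9, 216.2]
eef_rot: [3.141, -0.0, -3.083]
wrist_force: [-5.0, 3.3, -0.5]
finger_gap: 0.4
finger_force: 2.3
```

```bash
python3 sd.py;python3 th.py
```

```text
[342, 210, 20, 5, 78] [351.5 211.9] [[-87.4, 84.4, 163.7], [-42.5, 85.2, 216.6]]
bbox [324, 269, 3, 6, 9]
TCP loc [-54.9  77.1 216.4] F [-3.9  3.2  0.7]
left (np.int32(326), np.float64(271.0)) 3 [-30.8  77.6 221.7] theta 19.5
left (np.int32(326), np.float64(271.0)) 3 [52.6 77.8 59.6] theta -145.1Traceback (most recent call last):
  File "th.py", line 13, in <module>
    v=ys[xs==u];uv=(u,(v.min()+v.max())/2);o,d=ray(w,uv);ol=loc(o);dl=np.r_[R.T@d[:2],d[2]]
                       ~~~~~^^
    return umr_minimum(a, axis, None, out, keepdims, initial, where)
ValueError: zero-size array to reduction operation minimum which has no identity
```

Call:
play_rows:
  translation:
    - [0.0015,0,0.0005]
    - [0.003,0,0.001]
    - [0.0045,-0.0003,0.0015]
    - [0.0055,-0.0003,0.002]
  yaw: [0,0,0,0]

```text
clock: 17.42
eef_pos: [478.2, 8.5, 218.0]
eef_rot: [3.141, -0.002, -3.083]
wrist_force: [-14.4, 3.8, 3.0]
finger_gap: 0.4
finger_force: 6.9
```

```bash
python3 sd.py
```

```text
[342, 211, 20, 6, 77] [351.6 213. ] [[-89.5, 84.8, 156.1], [-35.8, 85.7, 219.7]]
```

Call:
play_rows:
  translation:
    - [0.001,0,0]
    - [0.002,0,0.0003]
    - [0.003,0,0.0005]
    - [0.003,0,0.0005]
  yaw: [0,0,0,0]

```text
clock: 17.98
eef_pos: [478.8, 8.6, 218.0]
eef_rot: [3.141, -0.009, -3.083]
wrist_force: [-31.5, 3.6, 11.7]
finger_gap: 0.6
finger_force: 15.6
```

```bash
python3 sd.py
```

```text
[342, 211, 20, 5, 75] [351.8 212.9] [[-89.4, 85.5, 156.8], [-36.4, 86.4, 219.5]]
```

Call:
play_rows:
  translation:
    - [0.001,0,0]
    - [0.0015,0,0]
    - [0.0015,0,0]
  yaw: [0,0,0]

```text
clock: 18.4
eef_pos: [479.1, 8.7, 218.0]
eef_rot: [3.14, -0.012, -3.083]
wrist_force: [-41.8, 3.0, 17.6]
finger_gap: 0.6
finger_force: 21.0
```

Locked against the stop: the fingers carry the whole load (finger force is half the wrist force) and it barely moved. I'll back off and check.

Call:
play_rows:
  translation:
    - [-0.005,0,0]
    - [-0.03,0,0]
    - [-0.06,0,0.01]
    - [-0.08,0,0.06]
    - [-0.08,0,0.06]
    - [-0.08,0,0.06]
  yaw: [0,0,0,0,0,0]

```text
clock: 19.15
eef_pos: [403.8, 8.2, 278.1]
eef_rot: [-3.141, 0.001, -3.084]
wrist_force: [-0.3, -0.3, -0.5]
finger_gap: 0.0
finger_force: 0.0
```

```bash
python3 look.py p7; python3 th.py; python3 sd.py
python3 - <<'E'
from h import *
from cell import eyes
c=eyes.camera("side")
for k in (load("side5.npz"),c):
    m=cv2.inRange(cv2.cvtColor(k["pixels"],cv2.COLOR_RGB2HSV),(105,130,40),(125,255,255));n,l,st,ce=cv2.connectedComponentsWithStats(m[180:280,300:420])
    print([(st[i].tolist(),ce[i].round(2).tolist()) for i in range(1,n) if st[i][4]>15])
E
```

```text
[403.6   8.2 277.4] [-0.1  0.4  0.1]
bbox [323, 310, 6, 7, 36]
TCP loc [-125.2   80.7  277.4] F [ 0.7  0.  -0.2]
left (np.int32(325), np.float64(313.0)) 7 [-26.6  80.2 223.1] theta 16.8
left (np.int32(325), np.float64(313.0)) 7 [73.5 79.6 79.7] theta -126.9
[341, 210, 21, 6, 88] [351.  212.7] [[-89.2, 83.1, 157.7], [-37.2, 84.1, 219.1]]
[([20, 45, 5, 29, 70], [21.46, 61.16])]
[([20, 45, 5, 29, 68], [21.59, 60.94])]Traceback (most recent call last):
  File "th.py", line 13, in <module>
    v=ys[xs==u];uv=(u,(v.min()+v.max())/2);o,d=ray(w,uv);ol=loc(o);dl=np.r_[R.T@d[:2],d[2]]
                       ~~~~~^^
    return umr_minimum(a, axis, None, out, keepdims, initial, where)
ValueError: zero-size array to reduction operation minimum which has no identity
```

View pics/p7.png

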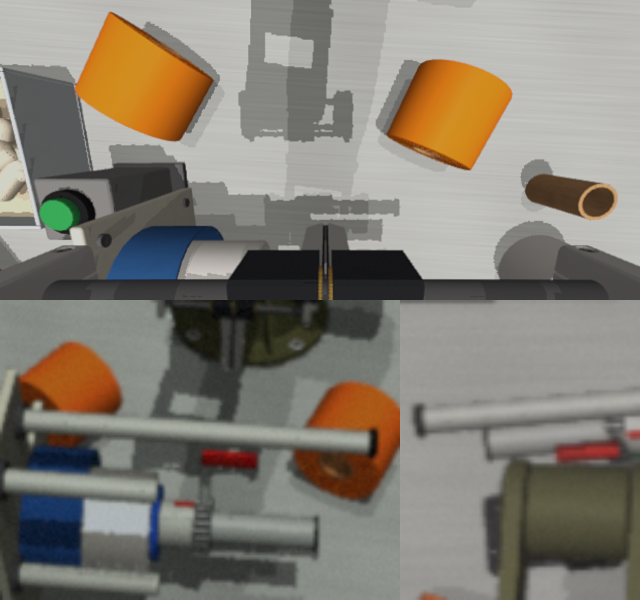

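Run:
```python
from h import *
from cell import eyes
O=np.array([533.4,-64.8]);psi=.06;R=np.array([[np.cos(psi),-np.sin(psi)],[np.sin(psi),np.cos(psi)]])
for c in (load("top0.npz"),eyes.camera("top")):
    h=cv2.cvtColor(c["pixels"],cv2.COLOR_RGB2HSV);m=cv2.inRange(h,(0,170,70),(5,255,255))|cv2.inRange(h,(174,170,70),(180,255,255));z=np.zeros_like(m);z[170:200,250:330]=m[170:200,250:330]
    n,l,s,ce=cv2.connectedComponentsWithStats(z)
    for i in range(1,n):
        if s[i][4]>8:
            o,d=ray(c,ce[i]);ol=np.r_[R.T@(o[:2]-O),o[2]];dl=np.r_[R.T@d[:2],d[2]];a=np.array([ol[0],ol[2]-135]);b=dl[[0,2]];k=min(np.roots([b@b,2*a@b,a@a-92**2]).real);P=ol+k*dl
            print(s[i].tolist(),ce[i].round(2),P.round(1),np.degrees(np.arctan2(-P[0],P[2]-135)).round(1))
```

```text
[266, 187, 16, 4, 44] [273.07 188.14] [-34.7 161.  220.2] 22.2
[288, 184, 17, 3, 44] [296.8  185.16] [-31.8  83.3 221.3] 20.2
```

Top view gives the lever at 20.2° (the red mark), and the flange has not moved. Now the button.

Call:
play_rows:
  translation:
    - [0,-0.05,0]
    - [0,-0.1,0]
    - [0.01,-0.15,0]
    - [0.02,-0.2,0]
    - [0.03,-0.25,0]
    - [0.0357,-0.292,0]
    - [0.0357,-0.292,0]
    - [0.0357,-0.292,-0.05]
    - [0.0357,-0.292,-0.098]
    - [0.0357,-0.292,-0.098]
  yaw: [0,0,0,0,0,0,0,0,0,0]

```text
clock: 20.75
eef_pos: [438.1, -282.1, 178.1]
eef_rot: [3.138, -0.004, -3.083]
wrist_force: [-0.1, -0.5, 1.2]
finger_gap: 0.3
finger_force: 0.0
```

Run:
```python
from cell import telemetry,eyes
from h import *
from scipy.spatial.transform import Rotation as Ro
st=telemetry.read_state();w=dict(eyes.camera("wrist"))
T=np.eye(4);T[:3,:3]=Ro.from_euler("xyz",st["eef_rot"]).as_matrix();T[:3,3]=st["eef_pos"];w["cam_to_world"]=T@np.array(w["T_tool_cam"])
m=cv2.inRange(cv2.cvtColor(w["pixels"],cv2.COLOR_RGB2HSV),(45,100,40),(85,255,255));n,l,s,c=cv2.connectedComponentsWithStats(m)
print(np.round(st["eef_pos"],1),np.round(st["wrist_force"],1))
for i in range(1,n):
    if s[i][4]>50:
        x,y,bw,bh,_=s[i];print(s[i].tolist(),[onz(w,(u,v),164).round(1).tolist() for u,v in((x,y+bh/2),(x+bw,y+bh/2),(x+bw/2,y))])
```

```text
[ 438.1 -282.1  178.1] [-0.1 -0.5  1.2]
[299, 203, 49, 38, 892] [[433.8, -301.7, 164.0], [431.8, -265.6, 164.0], [418.5, -284.5, 164.0]]
```

Call:
play_rows:
  translation:
    - [0,0,-0.008]
    - [0,0,-0.013]
    - [0,0,-0.016]
    - [0,0,-0.019]
    - [0,0,-0.021]
  yaw: [0,0,0,0,0]

```text
clock: 21.42
eef_pos: [439.3, -283.8, 159.7]
eef_rot: [-3.141, 0.001, -3.083]
wrist_force: [-0.4, 0.6, 3.3]
finger_gap: 0.3
finger_force: 2.0
```

Call:
play_rows:
  translation:
    - [0,0,-0.001]
    - [0,0,-0.002]
    - [0,0,-0.002]
    - [0,0,-0.002]
  yaw: [0,0,0,0]

```text
clock: 21.92
eef_pos: [439.4, -283.8, 158.2]
eef_rot: [-3.141, 0.001, -3.083]
wrist_force: [-2.4, 2.1, 9.5]
finger_gap: 0.7
finger_force: 4.7
```

Call:
play_rows:
  translation:
    - [0,0,-0.0005]
    - [0,0,-0.0007]
    - [0,0,-0.0007]
  yaw: [0,0,0]

```text
clock: 22.3
eef_pos: [439.4, -283.9, 158.0]
eef_rot: [-3.141, 0.001, -3.083]
wrist_force: [-4.8, 3.9, 15.7]
finger_gap: 0.4
finger_force: 7.6
```

Call:
play_rows:
  translation:
    - [0,0,0.01]
    - [0,0,0.05]
    - [0,0,0.1]
    - [0,0,0.15]
    - [-0.03,0,0.17]
    - [-0.05,0,0.17]
    - [-0.05,0,0.17]
    - [-0.05,0,0.17]
  yaw: [0,0,0,0,0,0,0,0]

```text
clock: 23.3
eef_pos: [389.5, -283.7, 326.4]
eef_rot: [3.141, -0.0, -3.083]
wrist_force: [-0.3, 0.2, -0.1]
finger_gap: 0.6
finger_force: 0.0
```

Run:
```python
from h import *
from cell import eyes
c,t=eyes.camera("side"),eyes.camera("top")
cv2.imwrite("pics/p8.png",np.vstack([cv2.resize(c["pixels"][150:300,120:520],(800,300)),cv2.resize(t["pixels"][120:280,180:500],(600,300)) if 0 else cv2.resize(t["pixels"][110:270,170:597],(800,300))])[:,:,::-1])
```

```text
(no output)
```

View pics/p8.png

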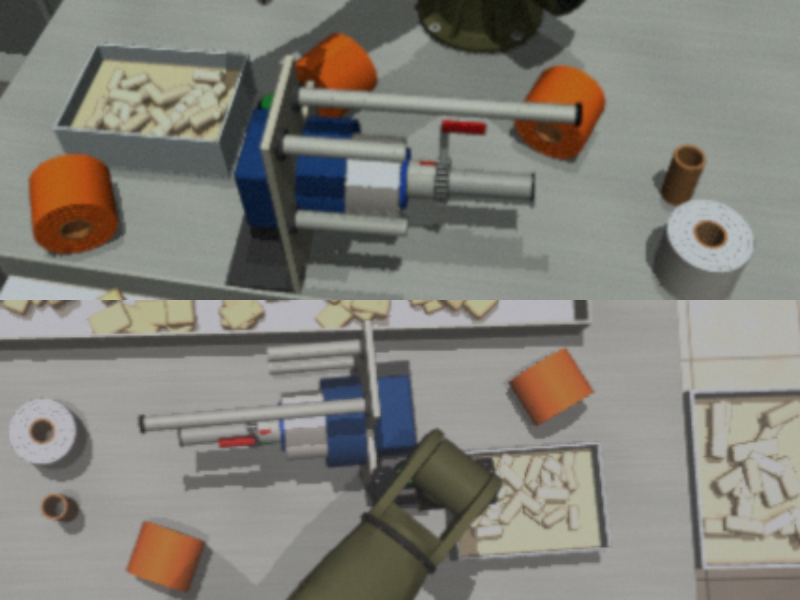

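The chuck is against the roll, the lever is at the red mark, the bystanders haven't moved, and the button bottomed hard and was released. Handing in.

```bash
python3 -c "
from cell import manip
print(manip.sign_off())"
```

```text
the job is handed in; nothing more can be done
None
```

The job is handed in: I pushed the roll home against the hidden stop with about 21 N, locked the chuck at the red mark, pressed the reel-ready button fully down and let go, and left the spare roll, empty core and crate where they stood; it took about 23 s, and the hand-in returned no verdict.

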